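Close up the training rig and start it

TASK

Get the transfer rig ready and start it, only pushing with the fingertips: first slide the grey guard hood along its track fully home over the two turned workpieces, then push the terminal box's door fully shut from its outer side, without touching the circuit board inside the door, and last press the wide domed start button on the button box all the way down and let it spring back. Do not press the start button early or press the small flat button, and leave the workpieces and all the other loose things standing where they are.

Things in the scene. Friction and masses are not known exactly. Their poses are not given: they have to be found in the camera images.
- station: Transfer station, fixed to the table: aluminium base plate 262 (x) x 124 (y) x 18 mm high, origin at the centre of its underside. The guard hood slides on it along the station's x axis. A fixed end plate 8 mm thick, up to 96 mm high, stands across the +x end (inner face at x = +118 mm). It may stand left or right on the table, its +x pointing away from the robot within about 15 degrees.
- hood (a joint): Slide of the guard hood, m: 0 = fully home (hood against the end plate, over the workpieces), grows up to 0.118 as the hood moves along the station's -x (towards the robot). Friction about 2.5 N; it stays where it is left. The hood is a plain grey cover, 100 long (x) x 104 wide (y) x 68 mm high, occupying 21 to 89 mm above the table, open underneath and at its +x end; the -x end is a flat closed wall to push on. Starts 70 to 115 mm open.
- hood_back (a point): Centre of the outer face of the hood's closed -x end wall (104 wide x 68 mm high), 55 mm above the table; moves with the hood. Pushing here along the station's +x closes the hood. Its axes are parallel to the station's.
- piece1_c (a point): Turned aluminium workpiece, loose, standing on the station's bed near the end plate, where the hood will cover it: 30 mm diameter below, 20 mm above, 32 mm high. Point at its centre.
- piece2_c (a point): Second identical workpiece beside the first. Point at its centre.
- termbox: Terminal box, fixed to the table: grey steel box 180 wide (y), 115 mm high, open on its -x side where the door is. The origin is on the table, 30 mm in front (-x) of the outer face of the shut door, midway along the width; the box body spans x = +44 to +144 mm. It may stand left or right on the table, its +x pointing away from the robot within about 15 degrees.
- boxdoor (a joint): Hinge of the door, rad: 0 = shut (door flat across the box front), grows to 1.4 as the free edge swings out to the box's -x, towards the robot. Light friction 0.06 N m, stays where it is left, no latch. Starts 0.5 to 1.2.
- door_hinge (a point): Point on the vertical hinge axis at the box's +y side, on the outer face of the door, at half its height (57.5 mm above the table). Its axes turn with the door: -y points along the door's outer face to the free edge, -x is straight out of the outer face. The door is 176 mm wide (along -y), 12 mm thick (along +x), and spans 4 to 111 mm above the table.
- door_edge (a point): Middle of the door's free edge on the outer face, 176 mm from the hinge; moves with the door. The edge closes to the box's -y side.
- board_c (a point): Circuit board on the inside face of the door, 150 x 88 mm, standing off up to 8 mm from the inner face: not to be touched. Point at its middle, on the door's inner face.
- buttonbox: Button box, fixed to the table between the station and the terminal box: grey, 150 (x) x 70 (y) x 40 mm high, origin at the centre of its underside. The start button is at its +x end (the end away from the robot), the small button at its -x end, 80 mm apart.
- start_top (a point): Top centre of the wide domed start button (38 mm diameter, flat top, 62 mm above the table); moves with it.
- start (a joint): Start button, m: 0 = up, 0.006 = fully down. Spring: about 1.2 N to begin, 5 N fully down.
- lamp (a joint): Small flat button (18 mm diameter, top 54 mm above the table), m: 0 = up, 0.006 = down. Not to be pressed.
- mug: Loose white mug, 76 mm diameter, 90 mm high, origin under its centre; behind (+x) the button box.
- driver: Loose screwdriver, 170 mm long, up to about 30 mm thick, lying across the table in front (-x) of the button box, along its x axis; origin under its middle.
- taperoll: Loose roll of black tape lying flat, 90 mm diameter, 20 mm high, origin under its centre; far left.
- jar: Loose white jar, 60 mm diameter, 75 mm high, origin under its centre; far right.
- spool: Loose grey spool, 56 mm diameter, 36 mm high, standing on the roof of the terminal box (top 151 mm above the table).
Not all that is in view belongs to the job. What is shaped like the buttonbox but purple or red is not meant.

How it is judged:
By the outcome, as a careful person would: the job done as asked, in the order asked, and still so for the second after the job is handed in, with the robot touching nothing.
It also fails if it takes over 64 s, if anything falls off the work surface, if the arm or the gripper's body presses on something with over 40 N, if the wrist force passes 120 N, or if a joint passes its speed limit or range.

ROBOT

A 6-joint arm with a two-finger parallel gripper is mounted at the origin on the work surface. World frame = base frame: x ahead of the robot, y to its left, z up, the work surface at z = 0. Lengths are in m, angles in rad, forces in N, time in s.
With the tool pointing down it reaches from about 0.225 to 0.875 m from the base axis. Payload 3.4 kg.
Tool frame: the origin (TCP) lies between the finger pads; the fingertips stand 11 mm ahead of it and the grasp point (between the pads) lies 8 mm behind it; z points along the fingers, y is the direction in which the jaws open and shut (so a half turn about z gives the same grasp; the last joint's range is limited). The gripper opens to 85 mm and grips with 20 to 120 N. Pads are 22 mm wide; open, the fingers measure 114 mm over their backs; the gripper's body (76 mm by 85 mm) begins 54 mm behind the grasp point. The pads swing forward as they close: fully open they stand 13 mm farther back than shut.
Start: joints at [-1.45, 0.276, 1.505, -0, 1.361, -0.121], TCP at [0.138, -0.558, 0.219] pointing down, gripper open.
Joint ranges: [-2.89, 2.89], [-0.75, 2.08], [0.22, 2.7], [-1.18, 4.32], [0.11, 2.71], [-2.7, 2.7]. Speed limits (rad/s): [2.57, 2.57, 3.14, 3.14, 3.14, 3.14].

INTERFACE

Orientations are given as a unit quaternion [w, x, y, z].
In Python, from rig import manip gives the robot as it stands. The module is installed in compiled form; this text tells all that it offers.
- The arm moves only by the tool move_arm, never from a script. Its argument "series" is a list that holds one entry, the list of rows, each a list of 7 numbers: the shift along the world's x, y, z in m, then the turn, a rotation vector about the world's x, y, z in rad, then the finger opening in m, from 0 to 0.0854. A call has 1 to 20 rows; each row shifts and turns the commanded pose from where the row before left it; what a row does not reach is not made up. A row lasts 1/12 s, in which the tool goes at most 41.7 mm and 7.16 degrees, less where a joint would pass 70% of its speed; a pose out of reach is approached as far as the arm can. A call with a gripper value outside its range is refused whole. The fingers move at their own pace and stop on an object; "newtons" is the grip in N (left out, the last holds). Time passes only in rows, so rows that do not move let the fingers close. It gives the time, the measured TCP pose, the force and the opening at its end, in the units of the state.
- manip.get_state(): the state, without advancing time (a new reading comes with each control period).
- manip.get_image(name): name is "scene" or "side" or "wrist"; returns a dict with "color" (400x640x3 uint8, red, green, blue), "fx", "fy", "cx", "cy" (pixels), "R" (3x3) and "t" (3): a world point X has camera coordinates R X + t; the wrist camera has in their place "tool_from_camera" (4x4, takes a point from camera to tool coordinates, whose origin is the TCP and whose axes are the flange's). Camera axes: x right, y down, z forward; pixel columns grow to the right and rows downward; lengths in m; the calibration is good to about 2 mm. A picture is of the moment at which its call begins: read the wrist's pose just before it. There is no depth.
- manip.sign_off(): hands the job in, once; it reports no verdict.
The state is a dict: "clock": time; "qpos": joint angles; "qd": joint speeds; "effort": joint torques, N m; "position": TCP position; "ee_rot": TCP orientation; "contact_force": force on the tool from outside, world axes, zero at the start; "moment": the same for the moment, N m; "width": finger opening in m.
Only numpy, scipy, OpenCV 4.12 (cv2) and the standard library are available. Lean on these libraries where they do the work, as an engineer would, in place of code of your own. Each camera call takes 0.05 s, during which the arm holds its last target.

## Working session

There is one attempt and no reset: what is moved stays moved. The work goes in short steps, Python scripts to look and compute and a tool call to move; the robot and the scene stay as the last step left them, time stands still between calls to the robot, and variables do not carry over. Pictures are saved under pics/ and viewed, and the job is handed in when it is done.

Besides the shell and the picture viewer there is one more tool, called after "Emit:" as name(argument=value, ...) on one line, values as JSON. move_arm: Moves the arm, as the interface text tells. Its arguments: {"type":"object","properties":{"series":{"type":"array"},"newtons":{"type":"number"}},"required":["series"]}

```bash
mkdir -p pics; python3 - <<'E'
from rig import manip
import cv2
s=manip.get_state();print(s)
for n in("scene","side","wrist"):
    im=manip.get_image(n);cv2.imwrite(f"pics/a_{n}.png",im["color"][:,:,::-1])
    print(n,{k:v for k,v in im.items() if k!="color"})
E
```

```text
{'clock': 0.0, 'qpos': array([-1.45001136e+00,  2.76610774e-01,  1.50615110e+00,  8.29075173e-06,
        1.36071168e+00, -1.20988304e-01]), 'qd': array([ 0.00057906,  0.00034611, -0.00095052,  0.00068088,  0.00015753,
       -0.0011902 ]), 'effort': array([ 2.57245410e-04, -4.16772759e+01, -2.45804769e+01, -1.97227191e-04,
        1.09880735e-02,  7.87151293e-06]), 'position': array([ 0.13760513, -0.55771181,  0.21812359]), 'ee_rot': array([-9.40451515e-04,  9.92701770e-01,  1.20591506e-01,  4.14903112e-06]), 'contact_force': array([0.31370577, 0.44206181, 0.67460728]), 'moment': array([0.00197962, 0.02090036, 0.02187016]), 'width': 0.08515400507594638}
scene {'fx': 383.9683455407923, 'fy': 383.9683455407923, 'cx': 315.0247534328658, 'cy': 196.2632301516012, 'R': array([[ 0.82622626,  0.56300762, -0.0193025 ],
       [ 0.32545458, -0.50501889, -0.79939679],
       [-0.45981462,  0.65420053, -0.60049328]]), 't': array([-0.40864514, -0.08959585,  1.49102554])}
side {'fx': 446.0699245315989, 'fy': 446.0699245315989, 'cx': 318.50236923958016, 'cy': 193.62161171093607, 'R': array([[-0.68796112, -0.72573611, -0.00407369],
       [-0.48989102,  0.46851864, -0.73518506],
       [ 0.53545895, -0.50378307, -0.67785422]]), 't': array([0.33065998, 0.32916412, 1.10071207])}
wrist {'fx': 309.38832853516266, 'fy': 309.38832853516266, 'cx': 318.8739117449285, 'cy': 200.59997366213213, 'tool_from_camera': array([[-1.05033002e-03, -9.48475468e-01, -3.16848833e-01,
         8.11091776e-02],
       [ 9.99999261e-01, -8.02309669e-04, -9.13237388e-04,
        -4.00806447e-04],
       [ 6.11972377e-04, -3.16849558e-01,  9.48475610e-01,
        -1.54812815e-01],
       [ 0.00000000e+00,  0.00000000e+00,  0.00000000e+00,
         1.00000000e+00]])}
```

View pics/a_scene.png

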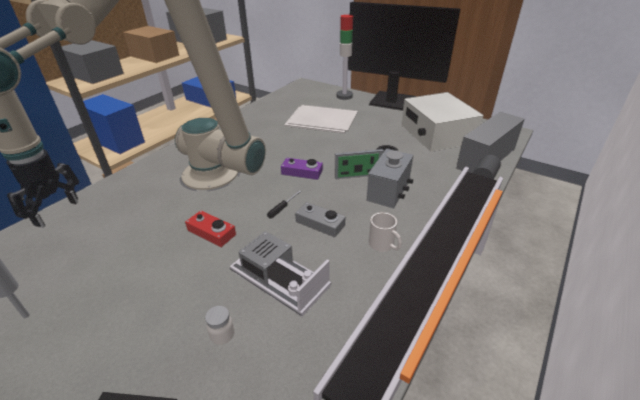

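View pics/a_side.png

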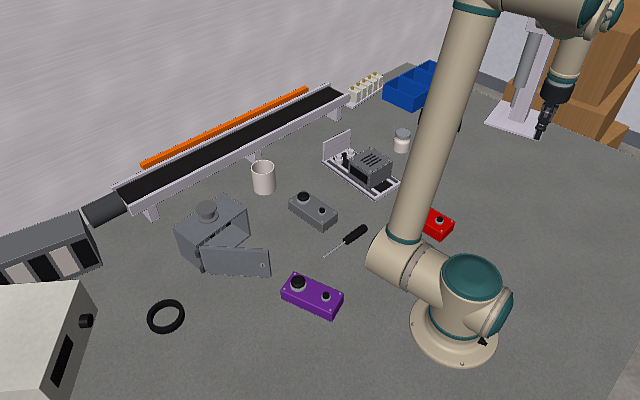

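View pics/a_wrist.png

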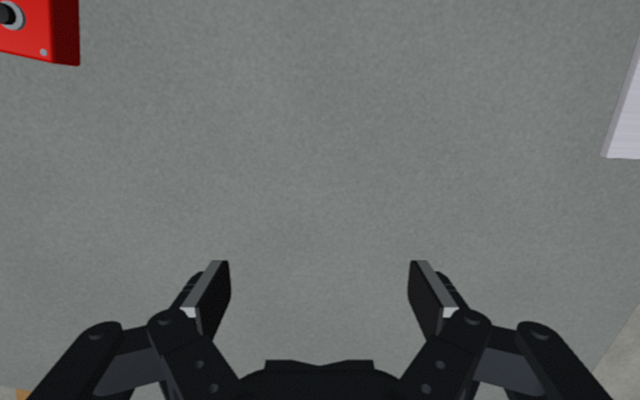

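The grey button box shows at scene (320,219) and side (312,210). The purple box, scene (302,167), and the red box, scene (211,227), are decoys. The station is at scene (282,268), on the right, and the terminal box at scene (390,178), on the left. I'll enlarge these before measuring.

```bash
cat > h.py <<'E'
import numpy as np,cv2
from rig import manip
def ray(im,uv):
    d=np.array([(uv[0]-im["cx"])/im["fx"],(uv[1]-im["cy"])/im["fy"],1.])
    return -im["R"].T@im["t"], im["R"].T@d
def onz(im,uv,z):
    o,d=ray(im,uv); return o+d*(z-o[2])/d[2]
def tri(a,ua,b,ub):
    o1,d1=ray(a,ua);o2,d2=ray(b,ub)
    A=np.stack([d1,-d2],1);s=np.linalg.lstsq(A,o2-o1,rcond=None)[0]
    p,q=o1+s[0]*d1,o2+s[1]*d2
    return (p+q)/2,np.linalg.norm(p-q)
def proj(im,X):
    c=im["R"]@np.array(X)+im["t"]; return np.array([im["fx"]*c[0]/c[2]+im["cx"],im["fy"]*c[1]/c[2]+im["cy"]])
def crop(im,x0,y0,w,h,k,name):
    c=im["color"][y0:y0+h,x0:x0+w,::-1]
    cv2.imwrite("pics/"+name,cv2.resize(c,None,fx=k,fy=k,interpolation=cv2.INTER_CUBIC))
E
python3 - <<'E'
from h import *
s=manip.get_image("scene");d=manip.get_image("side")
np.save("s.npy",s,allow_pickle=True);np.save("d.npy",d,allow_pickle=True)
crop(s,220,190,135,125,5,"b1.png");crop(s,290,140,160,115,5,"b2.png")
crop(d,280,120,130,120,5,"b3.png");crop(d,165,180,160,110,5,"b4.png")
E
```

```text
(no output)
```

View pics/b1.png

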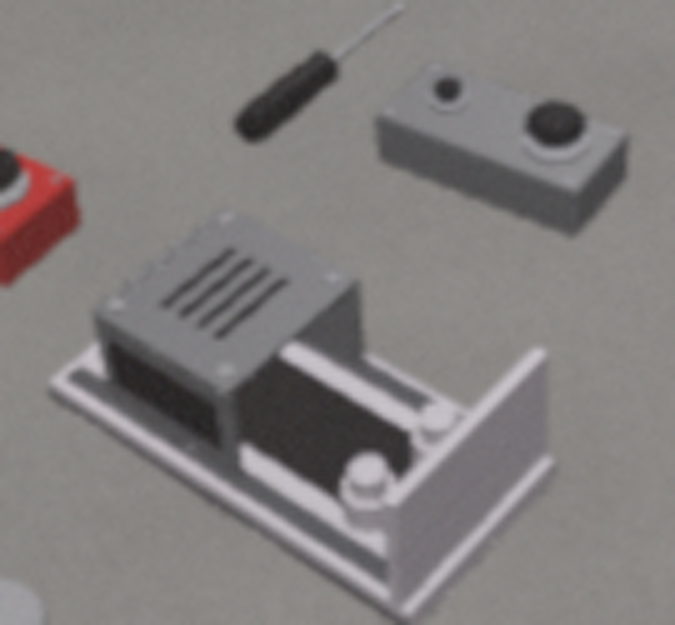

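View pics/b2.png

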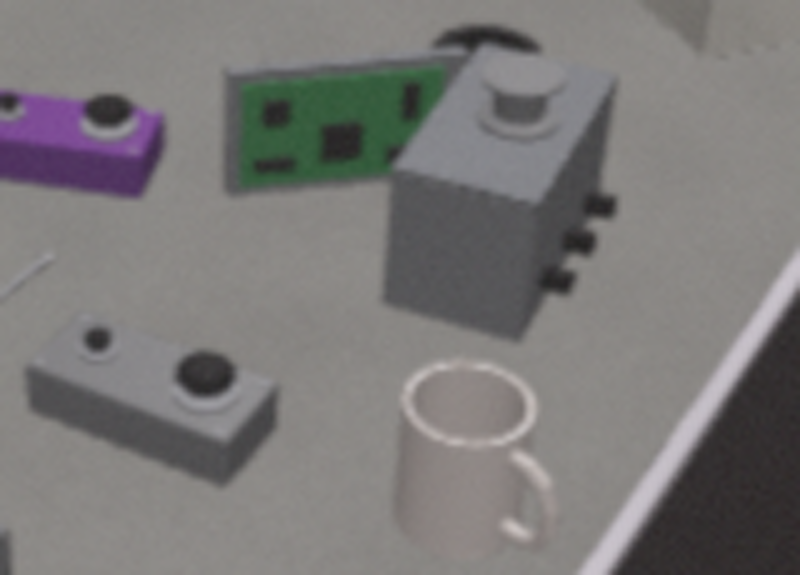

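View pics/b3.png

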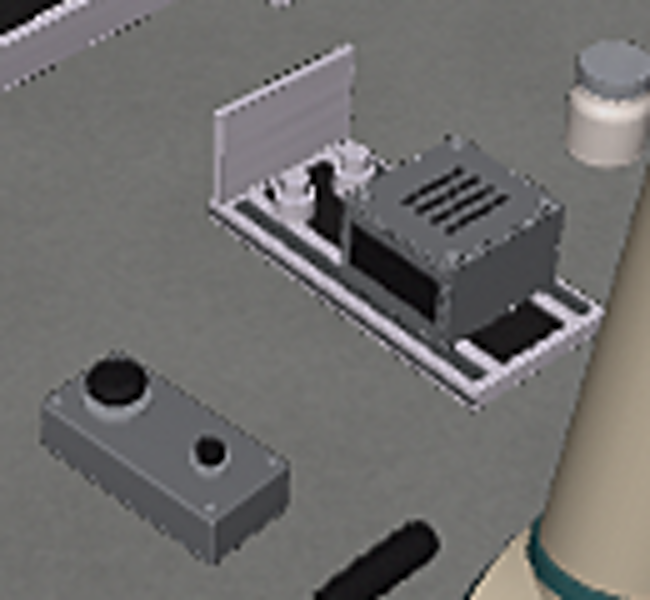

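View pics/b4.png

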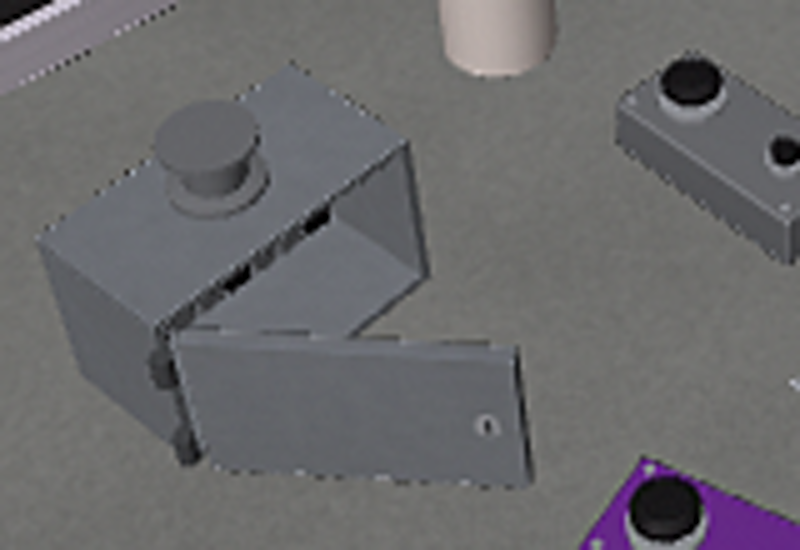

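```bash
python3 - <<'E'
from h import *
np.set_printoptions(precision=4,suppress=True)
s=np.load("s.npy",allow_pickle=True).item();d=np.load("d.npy",allow_pickle=True).item()
b1=lambda x,y:(220+(x-2)/5,190+(y-2)/5); b2=lambda x,y:(290+(x-2)/5,140+(y-2)/5)
b3=lambda x,y:(280+(x-2)/5,120+(y-2)/5); b4=lambda x,y:(165+(x-2)/5,180+(y-2)/5)
def P(n,z,us=None,ud=None):
    o=[n]
    if us: o.append(onz(s,us,z)[:2])
    if ud: o.append(onz(d,ud,z)[:2])
    if us and ud: o+=list(tri(s,us,d,ud))
    print(*o)
P("hood -x left",.089,b1(228,212),b3(440,262))
P("hood -x right",.089,b1(97,312),b3(562,210))
P("hood +x left",.089,b1(358,280),b3(347,200))
P("hood +x right",.089,b1(230,385),b3(460,140))
P("base -x right",.018,b1(52,385),b3(605,312))
P("base +x right",.018,b1(405,605))
P("base +x left",.018,b1(551,460),b3(212,207))
P("base -x left",.018,None,b3(475,390))
P("endplate top L",.096,b1(543,350),b3(217,112))
P("endplate top R",.096,b1(395,500),b3(350,48))
P("start",.062,b1(556,118),b3(117,378))
P("lamp",.054,b1(448,88),b3(211,451))
P("bb -x L",.04,b1(435,68),b3(213,522)); P("bb -x R",.04,b1(377,120),b3(289,465)); P("bb +xR",.04,b1(575,190))
P("bb +xL",.04,b1(628,133),b3(42,405))
P("free edge top",.111,b2(230,68),b4(518,347))
P("free edge bot",.004,b2(232,193),b4(530,485))
P("hinge top",.111,None,b4(175,340)); P("hinge bot",.004,None,b4(205,465))
P("box -x -y",.115,b2(393,170),b4(408,143));P("box +x -y",.115,b2(535,203),b4(290,65));P("box +x+y",.115,b2(615,75),b4(38,238));P("box -x+y",.115,None,b4(160,328))
P("spool top",.151,b2(525,77),b4(208,135))
P("mug top",.09,b2(470,402),None)
P("driver tip",.01,b2(50,258)); P("driver end",.02,b1(245,130))
P("purple +x",.04,b2(160,120))
E
```

```text
hood -x left [ 0.4722 -0.2132] [ 0.4768 -0.2093] [ 0.4746 -0.2114  0.0891] 0.005990024850629081
hood -x right [ 0.4648 -0.3119] [ 0.4574 -0.3052] [ 0.4609 -0.3093  0.0847] 0.0010034158346919648
hood +x left [ 0.5665 -0.2166] [ 0.5605 -0.2125] [ 0.5638 -0.2148  0.0859] 0.0018901880606939621
hood +x right [ 0.5578 -0.313 ] [ 0.5528 -0.314 ] [ 0.5553 -0.3136  0.0879] 0.004469521584151594
base -x right [ 0.4259 -0.3211] [ 0.4204 -0.3166] [ 0.4229 -0.3195  0.0147] 0.0010192572938022655
base +x right [ 0.6772 -0.331 ]
base +x left [ 0.6881 -0.2133] [ 0.6802 -0.2061] [ 0.6853 -0.2101  0.013 ] 0.0012924006410913473
base -x left [ 0.4299 -0.1978]
endplate top L [ 0.6814 -0.211 ] [ 0.6814 -0.2118] [ 0.6813 -0.2114  0.0962] 0.0005133073113597317
endplate top R [ 0.6752 -0.3306] [ 0.6714 -0.3314] [ 0.6735 -0.3312  0.0952] 0.0033884876677703663
start [ 0.565  -0.0148] [ 0.5596 -0.0099] [ 0.5626 -0.0119  0.0588] 0.0009580041726885111
lamp [ 0.4861 -0.0186] [ 0.48   -0.0132] [ 0.483  -0.0154  0.0504] 0.0011026718473217902
bb -x L [0.4564 0.0082] [0.4468 0.017 ] [0.4514 0.0136 0.0342] 0.001577607165
[... 217 characters left out ...]
 top [0.4299 0.2298] [0.4305 0.2245] [0.4306 0.226  0.1126] 0.0028583262888965916
free edge bot [0.4334 0.2296] [0.4266 0.2303] [0.4302 0.2306 0.0016] 0.004670015929583572
hinge top [0.556  0.3493]
hinge bot [0.5599 0.3507]
box -x -y [0.5928 0.1699] [0.5862 0.1778] [0.59   0.1756 0.1108] 8.519514222095427e-05
box +x -y [0.6869 0.1848] [0.6857 0.1886] [0.6864 0.1876 0.1136] 0.001318615179425349
box +x+y [0.6671 0.3608] [0.6647 0.3649] [0.6662 0.3642 0.1132] 0.0005871255930258417
box -x+y [0.5648 0.3518]
spool top [0.6376 0.2673] [0.6332 0.2711] [0.636  0.2703 0.1488] 0.0009063385837774863
mug top [0.7278 0.0132]
driver tip [0.3722 0.0823]
driver end [ 0.3751 -0.0917]
purple +x [0.3631 0.2386]
```

```bash
python3 - <<'E'
from h import *
s=np.load("s.npy",allow_pickle=True).item();d=np.load("d.npy",allow_pickle=True).item()
print("red +x edge", onz(s,(220+73/5,190+178/5),.04), onz(s,(220,190+280/5),.04), onz(d,(455,222),.04))
E
```

```text
red +x edge [ 0.3349785 -0.2033655  0.04     ] [ 0.36212698 -0.29193829  0.04      ] [ 0.18361905 -0.27018764  0.04      ]
```

Emit:
move_arm(series=[[[0.02,0.03,0,0,0,-0.03,0],[0.02,0.03,0,0,0,-0.03,0],[0.025,0.03,0,0,0,-0.03,0],[0.025,0.03,0,0,0,-0.03,0],[0.025,0.03,0,0,0,-0.03,0],[0.025,0.03,0,0,0,-0.03,0],[0.025,0.03,0,0,0,-0.03,0],[0.025,0.03,0,0,0,-0.03,0],[0.025,0.03,0,0,0,-0.03,0],[0.025,0.03,0,0,0,-0.02,0],[0.02,0,0,0,0,0,0],[0,0,0,0,0,0,0],[0,0,0,0,0,0,0]]], newtons=40)

```text
clock: 1.33
position: [0.3981, -0.258, 0.2189]
ee_rot: [0.0, 1.0, -0.023, -0.0]
contact_force: [-0.2, 0.5, -0.6]
width: 0.0
```

Emit:
move_arm(series=[[[0.01,0,-0.03,0,0,0,0],[0,-0.002,-0.03,0,0,0,0],[0,0,-0.03,0,0,0,0],[0,0,-0.03,0,0,0,0],[0,0,-0.03,0,0,0,0],[0,0,-0.01,0,0,0,0],[0,0,0,0,0,0,0],[0,0,0,0,0,0,0]]])

```text
clock: 2.0
position: [0.4065, -0.2609, 0.0587]
ee_rot: [-0.0, 1.0, -0.025, -0.001]
contact_force: [-0.5, -0.4, 0.8]
width: -0.0001
```

```bash
python3 - <<'E'
from h import *
s=manip.get_image("scene");d=manip.get_image("side")
a=cv2.resize(s["color"][190:315,200:355,::-1],(400,322));b=cv2.resize(d["color"][120:245,300:455,::-1],(400,322))
cv2.imwrite("pics/c1.png",np.hstack([a,b]));print(manip.get_state()["position"])
E
```

```text
[ 0.4079773  -0.2616101   0.06016417]
```

View pics/c1.png

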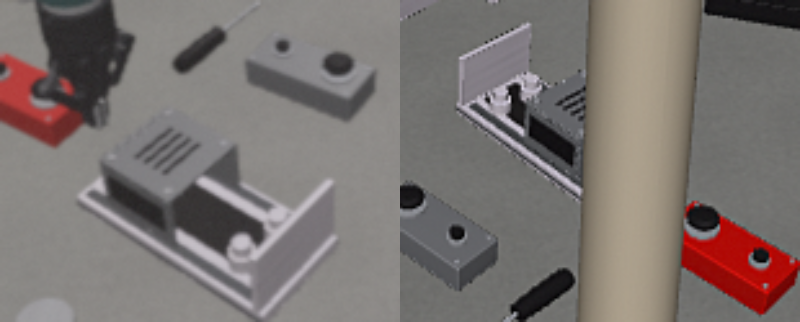

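The left panel shows the closed fingers at (95,110), just behind the hood wall and clear of the red box. Now I'll push.

Emit:
move_arm(series=[[[0.012,-0.0006,0,0,0,0,0],[0.012,-0.0006,0,0,0,0,0],[0.012,-0.0006,0,0,0,0,0],[0.01,-0.0005,0,0,0,0,0],[0.01,-0.0005,0,0,0,0,0],[0.01,-0.0005,0,0,0,0,0],[0.01,-0.0005,0,0,0,0,0],[0.01,-0.0005,0,0,0,0,0],[0.01,-0.0005,0,0,0,0,0],[0.01,-0.0005,0,0,0,0,0],[0.01,-0.0005,0,0,0,0,0],[0.01,-0.0005,0,0,0,0,0],[0,0,0,0,0,0,0]]])

```text
clock: 3.18
position: [0.5368, -0.2669, 0.059]
ee_rot: [0.0, 1.0, -0.024, 0.002]
contact_force: [-0.5, -0.3, -0.4]
width: 0.0002
```

Emit:
move_arm(series=[[[0.004,-0.0002,0,0,0,0,0],[0.004,-0.0002,0,0,0,0,0],[0.004,-0.0002,0,0,0,0,0],[0.004,-0.0002,0,0,0,0,0]]])

```text
clock: 3.52
position: [0.5493, -0.267, 0.0589]
ee_rot: [-0.0, 1.0, -0.024, -0.001]
contact_force: [-2.4, -0.7, 0.8]
width: 0.0001
```

```bash
python3 - <<'E'
from h import *
s=manip.get_image("scene");d=manip.get_image("side")
a=cv2.resize(s["color"][190:315,200:355,::-1],(400,322));b=cv2.resize(d["color"][120:245,300:455,::-1],(400,322))
cv2.imwrite("pics/c2.png",np.hstack([a,b]));print(manip.get_state()["position"])
E
```

```text
[ 0.5503991  -0.26716007  0.05887787]
```

View pics/c2.png

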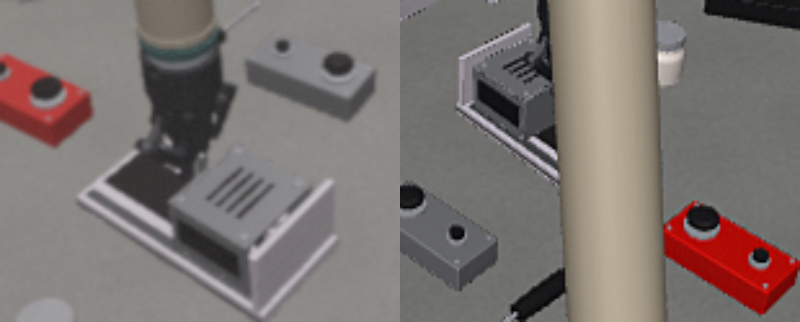

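The hood is now close to the end plate, with a small gap left at left panel (270,225). I'll continue in small steps until the force rises.

Emit:
move_arm(series=[[[0.003,-0.0001,0,0,0,0,0],[0.003,-0.0001,0,0,0,0,0],[0.003,-0.0001,0,0,0,0,0],[0.002,-0.0001,0,0,0,0,0]]])

```text
clock: 3.95
position: [0.5584, -0.2676, 0.0589]
ee_rot: [-0.0, 1.0, -0.024, -0.003]
contact_force: [-11.5, -0.7, 5.9]
width: 0.0003
```

Emit:
move_arm(series=[[[0.002,0,0,0,0,0,0],[0.002,0,0,0,0,0,0]]])

```text
clock: 4.12
position: [0.5582, -0.2676, 0.0589]
ee_rot: [-0.0, 1.0, -0.023, -0.007]
contact_force: [-20.4, -1.7, 10.5]
width: -0.0
```

The hood hit its stop at TCP x = 0.558 (predicted 0.560) with 20 N. I'll retreat, check, and lift.

Emit:
move_arm(series=[[[-0.01,0,0,0,0,0,0],[-0.02,0.001,0,0,0,0,0],[-0.03,0.001,0,0,0,0,0],[-0.02,0.001,0.02,0,0,0,0],[0,0,0.04,0,0,0,0],[0,0,0.04,0,0,0,0],[0,0,0.04,0,0,0,0],[0,0,0,0,0,0,0]]])

```text
clock: 4.78
position: [0.4903, -0.2682, 0.2083]
ee_rot: [0.005, 1.0, -0.024, 0.009]
contact_force: [1.5, -0.7, 0.6]
width: 0.0002
```

```bash
python3 - <<'E'
from h import *
s=manip.get_image("scene");d=manip.get_image("side")
a=cv2.resize(s["color"][210:310,240:340,::-1],(400,400),interpolation=2);b=cv2.resize(d["color"][110:210,300:400,::-1],(400,400),interpolation=2)
cv2.imwrite("pics/c3.png",np.hstack([a,b]));print(manip.get_state()["position"])
E
```

```text
[ 0.48687935 -0.26584248  0.20169114]
```

View pics/c3.png

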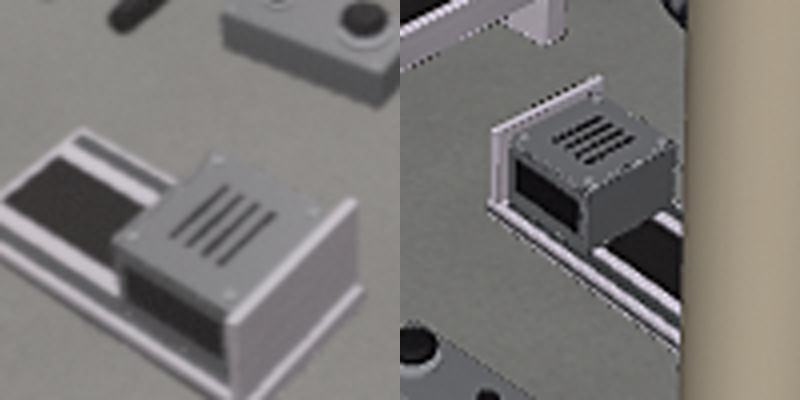

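The hood sits flush with the end plate in both views: left panel (225,315) to (355,205), right panel (510,145). Next I'll cross over to the outer side of the door, turning the wrist on the way.

Emit:
move_arm(series=[[[-0.003,0.028,0,0,0,0.12,0],[-0.003,0.028,0,0,0,0.12,0],[-0.003,0.028,0,0,0,0.12,0],[-0.003,0.028,0,0,0,0.12,0],[-0.003,0.028,0,0,0,0.12,0],[-0.003,0.028,0,0,0,0.12,0],[-0.003,0.028,0,0,0,0.12,0],[-0.003,0.028,0,0,0,0.12,0],[-0.003,0.028,0,0,0,0.12,0],[-0.003,0.028,0,0,0,0.12,0],[-0.003,0.028,0,0,0,0.12,0],[-0.003,0.028,0,0,0,0.12,0],[-0.003,0.028,0,0,0,0.12,0],[-0.003,0.028,0,0,0,0.12,0],[-0.003,0.028,0,0,0,0.12,0],[-0.003,0.028,0,0,0,0.12,0],[-0.003,0.028,0,0,0,0.12,0],[-0.003,0.028,0,0,0,0.12,0],[-0.003,0.028,0,0,0,0.12,0],[-0.003,0.02,0,0,0,0.1,0]]])

```text
clock: 6.55
position: [0.4238, 0.2896, 0.1971]
ee_rot: [-0.001, 0.391, 0.92, -0.0]
contact_force: [0.1, -0.3, -0.3]
width: 0.0002
```

Emit:
move_arm(series=[[[0,0,0,0,0,0,0],[0,0,0,0,0,0,0]]])

```text
clock: 6.72
position: [0.4238, 0.2878, 0.1972]
ee_rot: [-0.001, 0.393, 0.919, -0.001]
contact_force: [-0.0, 0.4, -0.9]
width: -0.0
```

```bash
python3 - <<'E'
from h import *
st=manip.get_state();print(st["position"],st["ee_rot"],st["qpos"])
w=manip.get_image("wrist");cv2.imwrite("pics/d1.png",w["color"][:,:,::-1])
H=np.array([.556,.350])
p=st["position"][:2]
for th in np.arange(.92,-.01,-.092):
    a=.12-th; e=np.array([np.sin(a),-np.cos(a)]); n=np.array([e[1],-e[0]])
    print(round(th,3),(H+.14*e+.011*n).round(3),(H+.14*e+.045*n).round(3),round(np.pi+a,3))
E
```

```text
[0.42379079 0.28784292 0.19723071] [-8.84127019e-04  3.93406312e-01  9.19363748e-01 -9.95035744e-04] [ 4.60710247e-01  1.97018163e-01  1.66895319e+00  5.75314201e-05
  1.27828290e+00 -3.01434505e-01]
0.92 [0.448 0.26 ] [0.424 0.285] 2.342
0.828 [0.457 0.251] [0.431 0.273] 2.434
0.736 [0.466 0.242] [0.438 0.262] 2.526
0.644 [0.476 0.234] [0.447 0.251] 2.618
0.552 [0.487 0.227] [0.457 0.242] 2.71
0.46 [0.499 0.222] [0.467 0.233] 2.802
0.368 [0.511 0.217] [0.478 0.225] 2.894
0.276 [0.523 0.213] [0.49  0.219] 2.986
0.184 [0.536 0.211] [0.502 0.213] 3.078
0.092 [0.549 0.21 ] [0.515 0.209] 3.17
0.0 [0.562 0.21 ] [0.528 0.206] 3.262
```

View pics/d1.png

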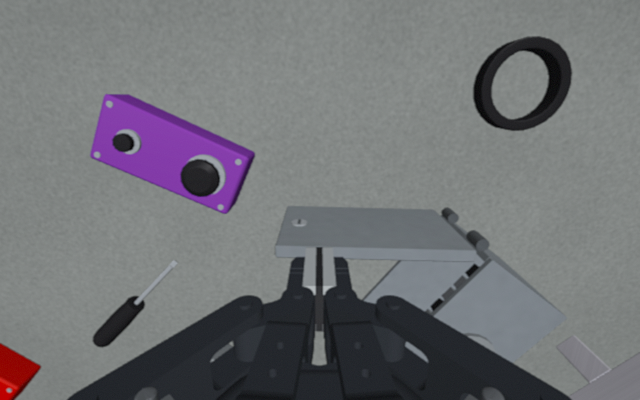

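```bash
python3 - <<'E'
from h import *
from scipy.spatial.transform import Rotation as R
st=manip.get_state();w=manip.get_image("wrist")
q=st["ee_rot"];T=np.eye(4);T[:3,:3]=R.from_quat(q,scalar_first=True).as_matrix();T[:3,3]=st["position"]
T=T@w["tool_from_camera"];w["R"]=T[:3,:3].T;w["t"]=-w["R"]@T[:3,3]
for n,u,z in[("edge top",(276,246),.111),("edge bot",(287,206),.004),("hinge top",(466,250),.111),("hinge bot",(438,209),.004)]:print(n,onz(w,u,z).round(4))
print(proj(w,st["position"]*[1,1,0]+[0,0,.06]))
E
```

```text
edge top [0.4243 0.2323 0.111 ]
edge bot [0.4242 0.2307 0.004 ]
hinge top [0.5463 0.3431 0.111 ]
hinge bot [0.5577 0.3524 0.004 ]
[319.34324456 185.6633134 ]
```

The wrist view shows the door's outer face from (280,210) to (470,250). The descent point projects to (319,186), which is on the outer side with about 40 mm of clearance. The re-measured free edge is (0.424, 0.231), which agrees with the first measurement. I'll descend.

Emit:
move_arm(series=[[[0,-0.002,-0.02,0,0,0,0],[0,0,-0.03,0,0,0,0],[0,0,-0.03,0,0,0,0],[0,0,-0.03,0,0,0,0],[0,0,-0.015,0,0,0,0],[0,0,0,0,0,0,0],[0,0,0,0,0,0,0]]])

```text
clock: 7.4
position: [0.4245, 0.284, 0.0734]
ee_rot: [-0.001, 0.395, 0.919, -0.001]
contact_force: [-0.6, 0.5, 0.6]
width: -0.0004
```

Emit:
move_arm(series=[[[0.008,-0.008,0,0,0,0,0],[0.008,-0.008,0,0,0,0,0],[0.008,-0.008,0,0,0,0,0],[0.005,-0.005,0,0,0,0.04,0],[0.005,-0.005,0,0,0,0.05,0],[0,0,0,0,0,0,0]]])

```text
clock: 7.9
position: [0.4614, 0.2499, 0.0751]
ee_rot: [0.002, 0.353, 0.936, 0.001]
contact_force: [-1.1, -0.2, 0.2]
width: -0.0
```

Emit:
move_arm(series=[[[0.005,-0.007,0,0,0,0.05,0],[0.005,-0.005,0,0,0,0.05,0],[0.005,-0.004,0,0,0,0.05,0],[0.006,-0.004,0,0,0,0.05,0],[0.005,-0.004,0,0,0,0.05,0],[0.006,-0.003,0,0,0,0.05,0],[0.006,-0.002,0,0,0,0.05,0],[0.006,-0.003,0,0,0,0.05,0],[0.006,-0.002,0,0,0,0.05,0],[0,0,0,0,0,0,0]]])

```text
clock: 8.73
position: [0.5106, 0.2166, 0.0747]
ee_rot: [0.001, 0.135, 0.991, 0.0]
contact_force: [-0.7, 0.2, 0.6]
width: -0.0
```

```bash
python3 - <<'E'
from h import *
s=manip.get_image("scene");d=manip.get_image("side")
a=cv2.resize(s["color"][120:240,320:440,::-1],(400,400),interpolation=2);b=cv2.resize(d["color"][170:290,165:285,::-1],(400,400),interpolation=2)
cv2.imwrite("pics/d2.png",np.hstack([a,b]));print(manip.get_state()["position"])
E
```

```text
[0.50911667 0.21690267 0.07442307]
```

View pics/d2.png

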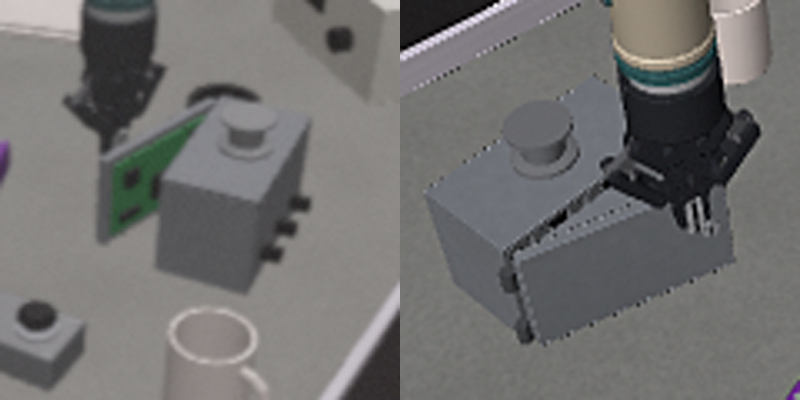

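The door is closing, with the fingers on its outer face at side panel (700,215) and the board untouched. I'll continue.

Emit:
move_arm(series=[[[0.006,-0.002,0,0,0,0.05,0],[0.006,-0.002,0,0,0,0.05,0],[0.006,-0.001,0,0,0,0.05,0],[0.006,-0.001,0,0,0,0.05,0],[0.006,-0.001,0,0,0,0.05,0],[0.006,0,0,0,0,0.05,0],[0.006,0,0,0,0,0.05,0],[0.004,0,0,0,0,0.04,0],[0.003,0,0,0,0,0,0],[0,0,0,0,0,0,0]]])

```text
clock: 9.67
position: [0.5581, 0.2103, 0.0742]
ee_rot: [0.0, -0.059, 0.998, 0.0]
contact_force: [0.6, 0.3, 0.6]
width: 0.0
```

Emit:
move_arm(series=[[[0.003,0,0,0,0,0,0],[0.003,0,0,0,0,0,0]]])

```text
clock: 9.83
position: [0.5589, 0.2101, 0.0738]
ee_rot: [-0.005, -0.059, 0.998, 0.0]
contact_force: [-12.4, 0.4, 9.4]
width: -0.0002
```

Emit:
move_arm(series=[[[0.002,0,0,0,0,0,0],[0,0,0,0,0,0,0]]])

```text
clock: 10.0
position: [0.5588, 0.21, 0.0737]
ee_rot: [-0.007, -0.059, 0.998, -0.0]
contact_force: [-11.3, -0.7, 8.4]
width: 0.0002
```

Emit:
move_arm(series=[[[-0.01,0,0,0,0,0,0],[-0.02,-0.002,0,0,0,0,0],[-0.03,-0.002,0,0,0,0,0],[-0.02,0,0.02,0,0,0,0],[0,0,0.04,0,0,0,0],[0,0,0.04,0,0,0,0],[0,0,0.03,0,0,0,0],[0,0,0,0,0,0,0]]])

```text
clock: 10.67
position: [0.4898, 0.2075, 0.2113]
ee_rot: [0.007, -0.06, 0.998, 0.002]
contact_force: [0.8, -0.1, 1.2]
width: 0.0001
```

```bash
python3 - <<'E'
from h import *
s=manip.get_image("scene");d=manip.get_image("side")
a=cv2.resize(s["color"][120:240,320:440,::-1],(400,400),interpolation=2);b=cv2.resize(d["color"][170:290,165:285,::-1],(400,400),interpolation=2)
cv2.imwrite("pics/d3.png",np.hstack([a,b]));st=manip.get_state();print(st["position"])
w=manip.get_image("wrist");cv2.imwrite("pics/d4.png",w["color"][:,:,::-1])
E
```

```text
[0.48649584 0.20645896 0.20564818]
```

View pics/d3.png

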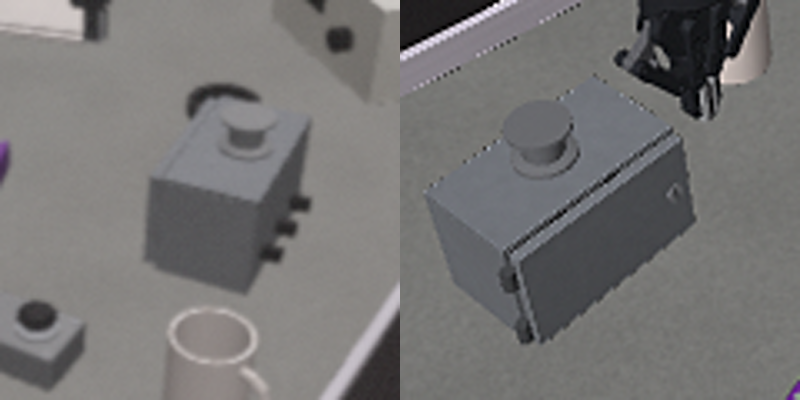

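View pics/d4.png

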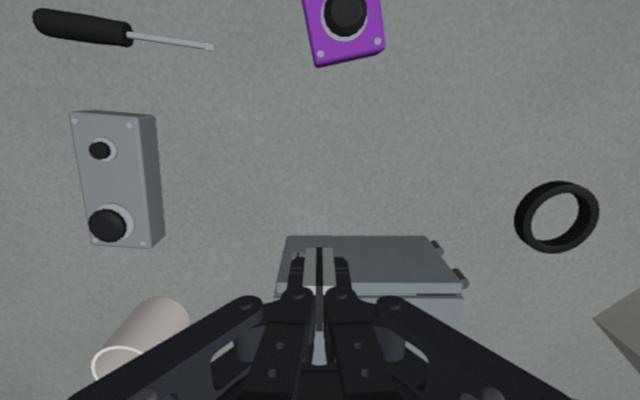

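The door is flat across the box front. The narrow gap along the top, side panel (515,250) to (675,130), is uniform, and the stop came at 12 N. Now the start button: the wrist view shows the grey box's wide dome at (108,224) at the end away from the robot, and the small button at (100,150). I'll hover and re-measure.

Emit:
move_arm(series=[[[0.005,-0.022,0,0,0,0,0],[0.008,-0.022,0,0,0,0,0],[0.008,-0.022,0,0,0,0,0],[0.008,-0.022,0,0,0,0,0],[0.008,-0.022,0,0,0,0,0],[0.008,-0.022,0,0,0,0,0],[0.008,-0.022,0,0,0,0,0],[0.008,-0.022,0,0,0,0,0],[0.008,-0.022,-0.02,0,0,0,0],[0.006,-0.02,-0.02,0,0,0,0],[0,0,0,0,0,0,0],[0,0,0,0,0,0,0]]])

```text
clock: 11.82
position: [0.5588, -0.0123, 0.1609]
ee_rot: [-0.003, -0.059, 0.998, 0.001]
contact_force: [-0.4, 0.0, -0.2]
width: -0.0004
```

```bash
python3 - <<'E'
from h import *
from scipy.spatial.transform import Rotation as R
st=manip.get_state();w=manip.get_image("wrist");cv2.imwrite("pics/e1.png",w["color"][:,:,::-1])
q=st["ee_rot"];T=np.eye(4);T[:3,:3]=R.from_quat(q,scalar_first=True).as_matrix();T[:3,3]=st["position"]
T=T@w["tool_from_camera"];w["R"]=T[:3,:3].T;w["t"]=-w["R"]@T[:3,3]
print(st["position"],"tip shadow px",proj(w,st["position"]*[1,1,0]+[0,0,.062]),"start est px",proj(w,[.562,-.012,.062]))
np.save("w.npy",w,allow_pickle=True)
s=manip.get_image("scene");d=manip.get_image("side")
a=cv2.resize(s["color"][150:250,270:370,::-1],(400,400),interpolation=2);b=cv2.resize(d["color"][140:240,270:370,::-1],(400,400),interpolation=2)
cv2.imwrite("pics/e2.png",np.hstack([a,b]))
E
```

```text
[ 0.55878589 -0.01233347  0.16086273] tip shadow px [318.13887547 198.18822775] start est px [318.09205425 201.7453118 ]
```

View pics/e1.png

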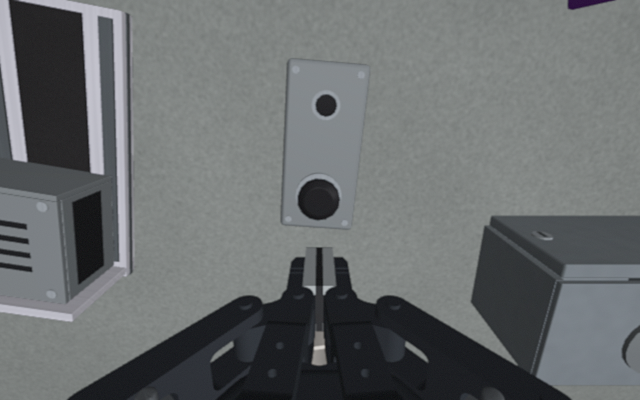

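View pics/e2.png

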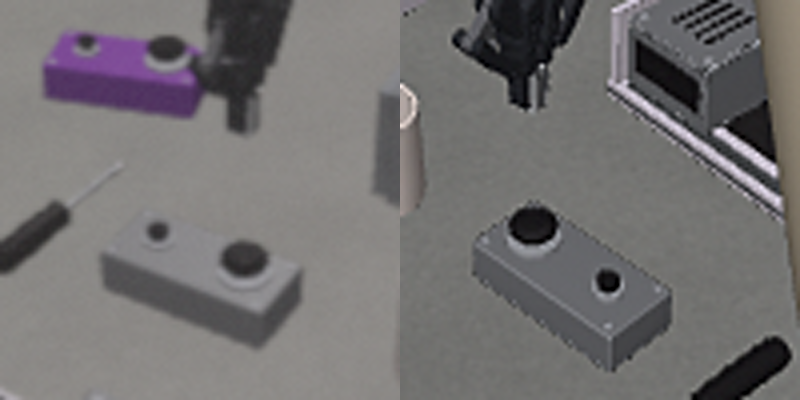

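In the wrist view the dome is at (318,199) and the point under the fingertips is at (318,198), so they are aligned within 2 mm. It is the grey box, and this is its wide button at the +x end, away from the robot. I'll press it.

Emit:
move_arm(series=[[[0.001,0,-0.025,0,0,0,0],[0,0,-0.025,0,0,0,0],[0,0,-0.02,0,0,0,0],[0,0,-0.01,0,0,0,0],[0,0,0,0,0,0,0]]])

```text
clock: 12.38
position: [0.5601, -0.0107, 0.0825]
ee_rot: [-0.002, -0.061, 0.998, 0.001]
contact_force: [-0.0, 1.0, 0.4]
width: -0.0001
```

Emit:
move_arm(series=[[[0,0,-0.004,0,0,0,0],[0,0,-0.004,0,0,0,0],[0,0,-0.004,0,0,0,0],[0,0,-0.003,0,0,0,0]]])

```text
clock: 12.72
position: [0.5623, -0.0118, 0.0696]
ee_rot: [0.001, -0.06, 0.998, -0.0]
contact_force: [-1.2, 0.2, -0.2]
width: 0.0001
```

Emit:
move_arm(series=[[[0,0,-0.003,0,0,0,0],[0,0,-0.003,0,0,0,0],[0,0,0,0,0,0,0]]])

```text
clock: 12.97
position: [0.5613, -0.0118, 0.0625]
ee_rot: [-0.0, -0.06, 0.998, 0.0]
contact_force: [-0.1, -0.1, -0.0]
width: -0.0001
```

```bash
python3 - <<'E'
from h import *
s=manip.get_image("scene");d=manip.get_image("side");print(manip.get_state()["contact_force"],manip.get_state()["position"])
a=cv2.resize(s["color"][180:240,290:350,::-1],(400,400),interpolation=2);b=cv2.resize(d["color"][170:230,275:335,::-1],(400,400),interpolation=2)
cv2.imwrite("pics/e3.png",np.hstack([a,b]))
E
```

```text
[-0.12427542  0.0985928   0.04000942] [ 0.56162952 -0.01183793  0.06296029]
```

View pics/e3.png

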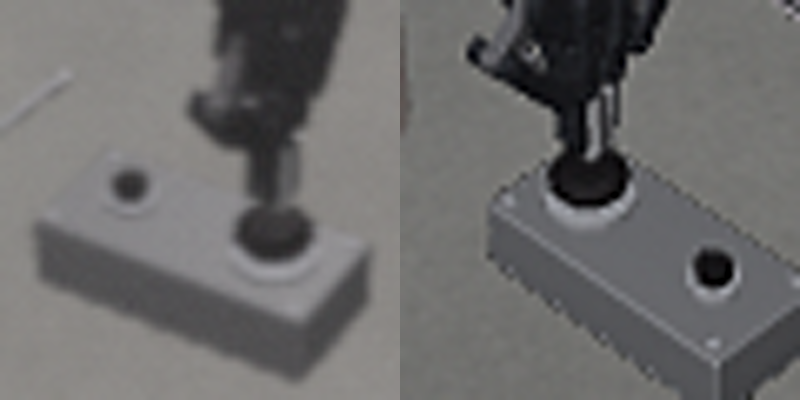

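The fingertips are over the dome but not yet touching, at left (275,195) with the dome top at (273,228). I'll go lower in small steps.

Emit:
move_arm(series=[[[0,0,-0.003,0,0,0,0],[0,0,0,0,0,0,0]]])

```text
clock: 13.23
position: [0.5615, -0.0118, 0.0597]
ee_rot: [-0.0, -0.06, 0.998, 0.0]
contact_force: [-0.1, -0.4, -1.3]
width: 0.0001
```

Emit:
move_arm(series=[[[0,0,-0.003,0,0,0,0],[0,0,0,0,0,0,0]]])

```text
clock: 13.4
position: [0.5614, -0.0118, 0.0566]
ee_rot: [-0.0, -0.06, 0.998, 0.0]
contact_force: [0.2, -0.3, -0.9]
width: -0.0002
```

Emit:
move_arm(series=[[[0,0,-0.002,0,0,0,0],[0,0,0,0,0,0,0]]])

```text
clock: 13.57
position: [0.5615, -0.0118, 0.0547]
ee_rot: [-0.0, -0.06, 0.998, 0.0]
contact_force: [0.8, 0.4, -0.1]
width: -0.0001
```

```bash
python3 - <<'E'
from h import *
s=manip.get_image("scene");d=manip.get_image("side");w=manip.get_image("wrist")
st=manip.get_state();print(st["contact_force"],st["position"],st["effort"])
print(proj(s,[.5615,-.0118,.0437]),proj(s,[.5615,-.0118,.0547]),proj(d,[.5615,-.0118,.0437]),proj(d,[.5615,-.0118,.0547]))
a=cv2.resize(s["color"][180:240,290:350,::-1],(400,400),interpolation=2);b=cv2.resize(d["color"][170:230,275:335,::-1],(400,400),interpolation=2)
cv2.imwrite("pics/e4.png",np.hstack([a,b]));cv2.imwrite("pics/e5.png",w["color"][:,:,::-1])
E
```

```text
[-0.43829432  0.22147319  0.38746348] [ 0.56170246 -0.01182024  0.05500975] [-9.60009152e-05 -4.34496832e+01 -1.93510169e+01 -1.54472241e-05
  5.43598508e-03 -1.54196118e-05]
[330.33184609 216.81594027] [330.34827086 214.0979268 ] [303.2055392  198.94267654] [303.10771103 196.33896342]
```

View pics/e4.png

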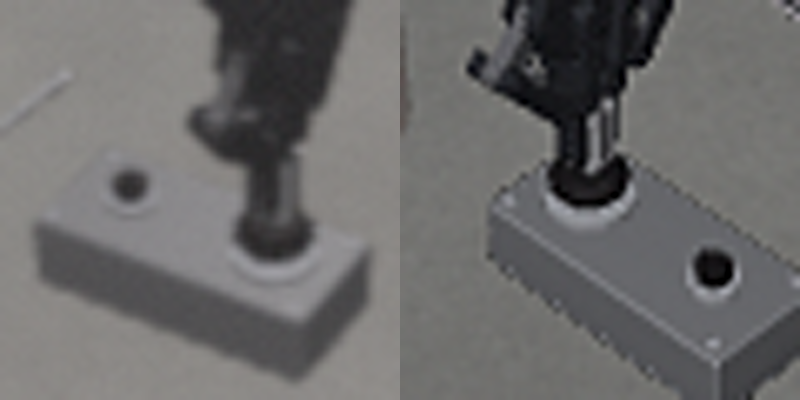

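View pics/e5.png

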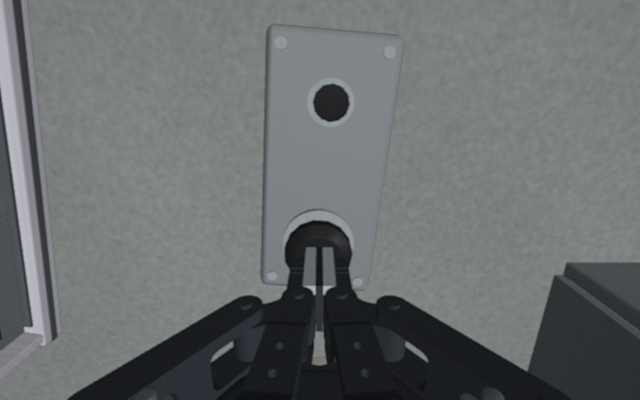

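```bash
python3 - <<'E'
from h import *
np.set_printoptions(precision=4,suppress=True)
w=manip.get_image("wrist");s=manip.get_image("scene");d=manip.get_image("side")
M=w["tool_from_camera"];C=np.linalg.inv(M)
for x in(.011,0,-.011):
  for z in(-.013,-.01,0,.011):
    c=C@[x,0,z,1];print(x,z,w["fx"]*c[0]/c[2]+w["cx"],w["fy"]*c[1]/c[2]+w["cy"])
print("cams",-s["R"].T@s["t"],-d["R"].T@d["t"])
st=manip.get_state();print(st["position"],st["width"],st["qpos"])
for n,im in(("s",s),("d",d)):
  for z in(.062,.056,.044): print(n,z,proj(im,[.5615,-.0118,z]), proj(im,[.5725,-.0118,z]),proj(im,[.5505,-.0118,z]))
cv2.imwrite("pics/e6.png",np.hstack([cv2.resize(s["color"][195:230,312:347,::-1],(400,400),interpolation=0),cv2.resize(d["color"][180:215,285:320,::-1],(400,400),interpolation=0)]))
cv2.imwrite("pics/e7.png",cv2.resize(w["color"][200:360,240:400,::-1],(600,600),interpolation=2))
E
```

```text
0.011 -0.013 318.16030441255106 244.6480079075202
0.011 -0.01 318.1693563056279 242.02272080135987
0.011 0 318.19733240651584 233.90891562071081
0.011 0.011 318.2246967089609 225.97254808211397
0 -0.013 318.1980902583193 263.8014095362806
0 -0.01 318.2062906537554 260.89855517761373
0 0 318.2316752558403 251.91267109683167
0 0.011 318.2565636172871 243.1024510203394
-0.011 -0.013 318.234268554236 282.1399545085752
-0.011 -0.01 318.2416804763844 278.9850373931448
-0.011 0 318.26465920359084 269.2040415456884
-0.011 0.011 318.2872400353299 259.5924116461082
cams [ 1.0524 -0.7906  0.8158] [-0.2007  0.6403  0.9895]
[ 0.5618 -0.0118  0.0551] -5.778226966633348e-05 [-0.1449  0.3954  1.7702  0.0001  0.9758 -1.836 ]
s 0.062 [330.3593 212.2775] [333.3751 213.5081] [327.369  211.0573]
s 0.056 [330.3502 213.7747] [333.3569 215.008 ] [327.369  212.5519]
s 0.044 [330.3323 216.7422] [333.3207 217.9806] [327.369  215.5142]
d 0.062 [303.0422 194.5953] [300.6467 192.8381] [305.4584 196.3678]
d 0.056 [303.0961 196.0294] [300.7075 194.2712] [305.5053 197.8028]
d 0.044 [303.2029 198.872 ] [300.8279 197.1121] [305.5983 200.6471]
```

View pics/e6.png

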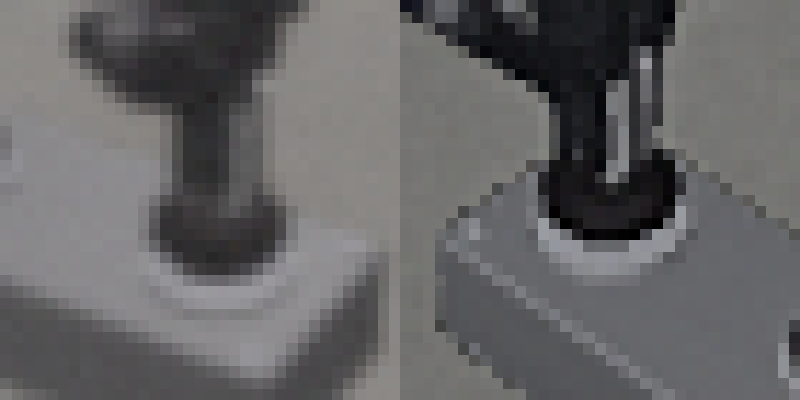

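View pics/e7.png

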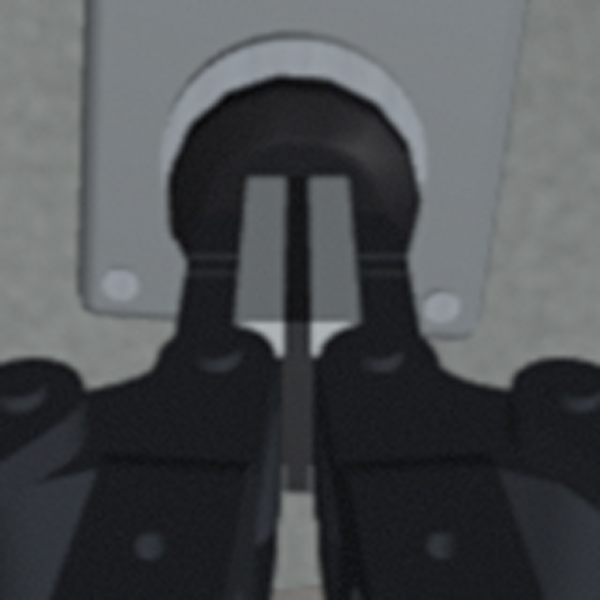

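By the wrist image and both outside views, the pad tips are at about z = 0.062, just above the button top, with TCP z = 0.055. So the shut tips sit further back than the nominal 11 mm. The force reading is still about 0, which agrees. I'll keep lowering in small steps, guided by force.

Emit:
move_arm(series=[[[0,0,-0.002,0,0,0,0],[0,0,0,0,0,0,0]]])

```text
clock: 14.03
position: [0.5615, -0.0117, 0.0528]
ee_rot: [-0.0, -0.06, 0.998, 0.0]
contact_force: [-0.1, 0.9, -0.4]
width: 0.0002
```

Emit:
move_arm(series=[[[0,0,-0.002,0,0,0,0],[0,0,0,0,0,0,0]]])

```text
clock: 14.2
position: [0.5614, -0.0118, 0.0507]
ee_rot: [-0.0, -0.06, 0.998, 0.0]
contact_force: [0.1, -1.5, -0.3]
width: -0.0006
```

Emit:
move_arm(series=[[[0,0,-0.002,0,0,0,0],[0,0,0,0,0,0,0]]])

```text
clock: 14.37
position: [0.5618, -0.0118, 0.0489]
ee_rot: [0.0, -0.06, 0.998, 0.0]
contact_force: [-0.0, -0.3, 2.1]
width: -0.0004
```

Contact: +2.1 N at TCP z 0.049. I'll press to the bottom.

Emit:
move_arm(series=[[[0,0,-0.003,0,0,0,0],[0,0,0,0,0,0,0]]])

```text
clock: 14.53
position: [0.5619, -0.0118, 0.046]
ee_rot: [0.0, -0.06, 0.998, 0.0]
contact_force: [-0.8, 0.7, 3.4]
width: -0.0005
```

Emit:
move_arm(series=[[[0,0,-0.003,0,0,0,0],[0,0,0,0,0,0,0]]])

```text
clock: 14.7
position: [0.562, -0.0118, 0.0437]
ee_rot: [0.0, -0.06, 0.998, -0.0]
contact_force: [-0.8, 0.0, 5.8]
width: 0.0
```

Emit:
move_arm(series=[[[0,0,-0.002,0,0,0,0],[0,0,0,0,0,0,0]]])

```text
clock: 14.87
position: [0.5621, -0.0119, 0.0435]
ee_rot: [0.001, -0.06, 0.998, -0.0]
contact_force: [-3.8, 0.8, 17.5]
width: 0.0001
```

The button bottomed at 17.5 N with no further travel. I'll release straight up and move clear.

Emit:
move_arm(series=[[[0,0,0.006,0,0,0,0],[0,0,0.01,0,0,0,0],[0,0,0.02,0,0,0,0],[0,0,0.03,0,0,0,0],[0,0,0.04,0,0,0,0],[0,0,0.04,0,0,0,0],[0,0,0.03,0,0,0,0],[-0.03,0,0,0,0,0,0],[-0.03,0,0,0,0,0,0],[-0.03,0,0,0,0,0,0],[0,0,0,0,0,0,0],[0,0,0,0,0,0,0]]])

```text
clock: 15.87
position: [0.4702, -0.0117, 0.2173]
ee_rot: [0.0, -0.06, 0.998, 0.0]
contact_force: [-0.2, -1.3, -0.5]
width: -0.0
```

```bash
python3 - <<'E'
from h import *
s=manip.get_image("scene");d=manip.get_image("side");w=manip.get_image("wrist")
st=manip.get_state();print(st["contact_force"],st["position"],st["clock"])
cv2.imwrite("pics/f1.png",cv2.resize(s["color"][110:350,180:450,::-1],(800,711),interpolation=2)[:600])
cv2.imwrite("pics/f2.png",cv2.resize(d["color"][110:350,130:450,::-1],(800,600),interpolation=2))
cv2.imwrite("pics/f3.png",w["color"][:,:,::-1])
E
```

```text
[ 0.74221625  0.12919071 -0.45931003] [ 0.4727787  -0.01194698  0.21713876] 16.0167
```

View pics/f1.png

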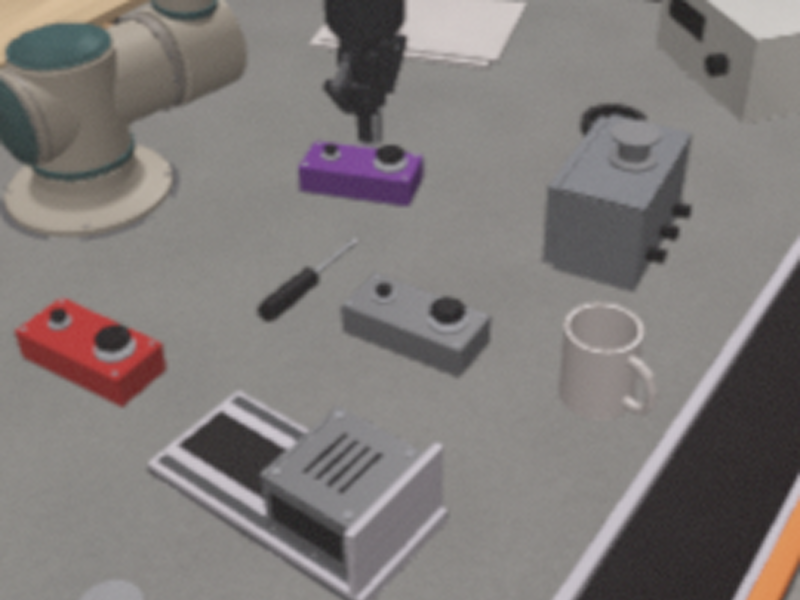

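View pics/f2.png

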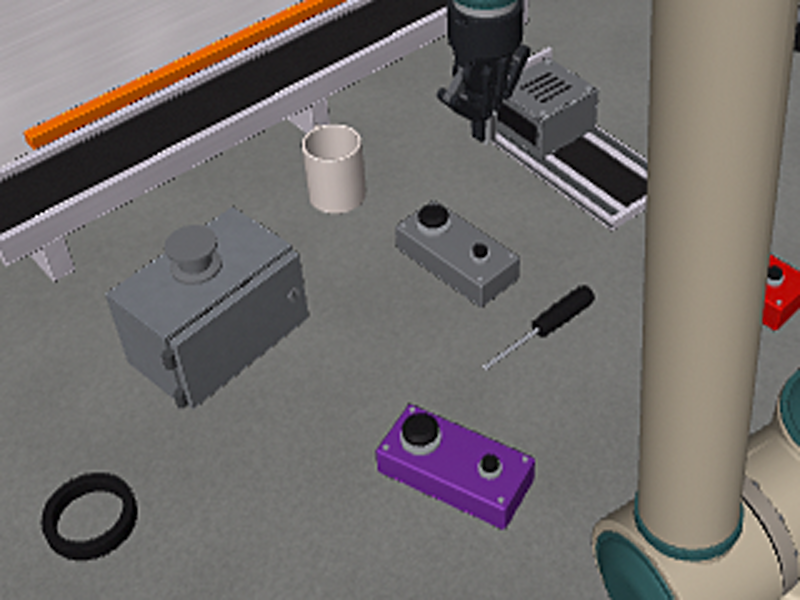

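View pics/f3.png

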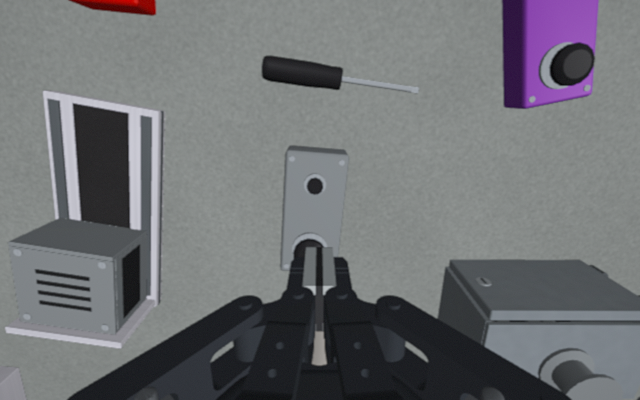

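The last pictures show the hood flush with the end plate, scene view (350,530) to (440,450). The door is flat on the box, side view (180,350) to (300,250), and the start dome is back up at side view (433,215). Everything loose is where it was, and the robot touches nothing. I'll hand it in.

```bash
python3 -c "
from rig import manip
manip.sign_off()"
```

```text
the job is handed in; nothing more can be done
```

I did all three steps in the order asked, using only the closed fingertips, and handed the job in after about 16 s of the 64 s.

- **Hood:** I pushed it until it stopped against the end plate. It stopped at TCP x = 0.558 m, where I had predicted 0.560 m, with 20 N. It looks flush with the plate in both camera views.
- **Door:** I swung it shut from its outer side. It hit the stop at about 12 N, and the narrow gap along the box is even. The fingers stayed on the outer face, so the circuit board was not touched.
- **Start button:** I pressed the grey box's wide button until it stopped moving, at 17.5 N, then released it. It shows as up again, and I did not touch the small button.

**Last checks:** The final pictures show the mug, screwdriver, tape roll and spool where they were. The jar was only partly in the final crops, but I never moved near it. The workpieces are hidden under the hood, so I couldn't see them after closing it. The hood stopping where predicted suggests nothing blocked it.

**One disagreement:** The closed fingertips sat roughly 12 mm or more further back than the stated 11 mm ahead of the TCP. Contact with the button came at about TCP z = 0.05 m instead of 0.073 m. I lowered in small steps, watching the force and the pictures, so it did not affect the result.

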